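# Change the evidence camera over from fluorescence to ordinary light

## Robot

A 6-joint arm with a two-finger parallel gripper is mounted at the origin on the work surface. World frame = base frame: x ahead of the robot, y to its left, z up, the work surface at z = 0. Lengths are in m, angles in rad, forces in N, time in s.
With the tool pointing down it reaches from about 0.35 to 0.975 m from the base axis. Payload 4.9 kg.
Tool frame: the origin (TCP) lies midway between the tips of the shut fingers; the grasp point (between the pads) lies 19 mm behind it; z points along the fingers, y is the direction in which the jaws open and shut (so a half turn about z gives the same grasp; the last joint's range is limited). The gripper opens to 85 mm and grips with 20 to 120 N. Pads are 22 mm wide; open, the fingers measure 114 mm over their backs; the gripper's body (76 mm by 85 mm) begins 54 mm behind the grasp point. The pads swing forward as they close: fully open they stand 13 mm farther back than shut.
Start: joints at [1.112, 0.053, 1.613, -0, 1.476, -0.119], TCP at [0.208, 0.589, 0.231] pointing down, gripper open.
Joint ranges: [-3.01, 3.01], [-1.01, 2.22], [0.06, 2.58], [-1.02, 4.17], [0.09, 2.62], [-3.14, 3.14]. Speed limits (rad/s): [2.57, 2.57, 3.14, 3.14, 3.14, 3.14].

## Interface

Orientations are given as a unit quaternion [w, x, y, z].
In Python, from station import robot gives the robot as it stands.
- The arm moves only by the tool apply_moves, never from a script. Its argument "commands" is one flat list of numbers, 7 for each row, row after row: the shift along the tool's x, y, z in m, then the turn, a rotation vector about the tool's x, y, z in degrees, then the gripper command: -1 is fully open, 1 is shut, values between are in proportion. In form: [x, y, z, rx, ry, rz, grip, x, y, z, rx, ry, rz, grip, ...]. A call has 1 to 10 rows; each row is the pose to reach, as a shift and turn from the pose commanded when the call began, along the tool's axes at that moment; what a row does not reach only later rows make up. A row lasts 1/10 s, in which the tool goes at most 50 mm and 8.59 degrees, less where a joint would pass 70% of its speed; a pose out of reach is approached as far as the arm can. A call with a gripper value outside its range is refused whole. The fingers move at their own pace and stop on an object; "squeeze" is the grip in N (left out, the last holds). Time passes only in rows, so rows that repeat a pose let the fingers close. It gives the time, the measured TCP pose, the force and the opening at its end, in the units of the state.
- robot.get_obs(): the state, without advancing time (a new reading comes with each control period).
- robot.read_camera(name): name is "side" or "top" or "wrist"; returns the picture (400x640x3 uint8, blue, green, red); there is no depth.
- robot.camera_params(name): a dict with "vertical_fov" (degrees; the focal length in pixels is half the picture's height over the tangent of half this angle, whatever the lens; pixels are square), "cx", "cy" (the principal point, pixels), "R" (3x3) and "t" (3): a world point X has camera coordinates R X + t; the wrist camera has in their place "T_tool_cam" (4x4, takes a point from camera to tool coordinates, whose origin is the TCP and whose axes are the flange's). Camera axes: x right, y down, z forward; pixel columns grow to the right and rows downward; lengths in m; the calibration is good to about 2 mm. A picture is of the moment at which its call begins: read the wrist's pose just before it. camera_params takes no time and is no camera call.
- robot.hand_in(): hands the job in, once; it reports no verdict.
The state is a dict: "t": time; "qpos": joint angles; "qd": joint speeds; "tau": joint torques, N m; "tool_pos": TCP position; "orientation": TCP orientation; "force": force on the tool from outside, world axes, zero at the start; "torque": the same for the moment, N m; "finger_gap": finger opening in m.
Only numpy, scipy, OpenCV 4.12 (cv2) and the standard library are available. Lean on these libraries where they do the work, as an engineer would, in place of code of your own. Each camera call takes 0.05 s, during which the arm holds its last target. There are 200 camera calls.

## Task

Get the evidence camera ready for an ordinary-light picture: turn the filter tree until its empty arm points out over the white line on its foot, lift the orange filter off the lens and leave it hanging by its loop on that arm, and turn the toothed iris ring until its white line is lined up with the red line on the front of the lens. Do not let the gripper touch the lens rings above and below the iris ring, do not drop the filter, and leave the swab jar, the two dropper bottles and the torch where they stand.

Things in the scene. Friction and masses are not known exactly. Their poses are not given: they have to be found in the camera images.
- photo_camera: dark camera on its back in a low cradle (130 x 172 mm), lens straight up; fixed. Origin on the lens axis at the bench surface, z up, x towards the viewfinder hump. Its face is 55 mm above the bench (hand grip at -y 65 mm), the steel lens mount (62 mm across) 61 mm. Above that on the axis: focus ring, iris ring, front ring
- focus_ring: black ribbed ring below the iris ring, fixed: 51 mm across, from 61 to 94 mm above the bench; origin as the camera's. Must not be touched
- front_ring: dark plain ring above the iris ring, fixed: 49 mm across, from 106 to 130 mm above the bench (top of the lens); origin as the camera's. Must not be touched; the filter is slipped over its upper 8 mm at the start
- iris_center (a point): centre of the iris ring on the lens axis, at mid-height of the ring, 100 mm above the bench. The iris ring is a toothed ring 60 mm across and 12 mm tall (94 to 106 mm above the bench), so it stands 4.5 mm proud of the focus ring and 5.5 mm proud of the front ring. Axes as the camera's
- red_mark (a point): outer top edge of the front ring at the red line painted on it (fixed, on the camera's +x side, 24.5 mm from the lens axis, 130 mm above the bench; hidden by the filter at the start)
- iris_mark (a point): outer top edge of the iris ring at the white line painted on it (30 mm from the lens axis), turns with the ring
- iris (a joint): angle of the iris ring about the upright lens axis, rad, counter-clockwise from above positive: 0 when its white line is lined up with the red line; stops at -0.5 and 1.55. It starts positive, so it must be turned clockwise seen from above. Friction about 0.06 N m, stays where it is left
- orange_filter: orange slip-on filter, 90 g: black cap 59 mm across, orange glass, upright orange finger loop on its rim pointing any way at the start. Origin: centre of the underside of the cap's disc, which lies on the lens top (2 mm play); z up; skirt to z = -8, disc top z = 4 mm. Loop: plate in the xz plane, 8 mm thick (y), x = 22 to 48, up to z = 65 mm
- filter_tab (a point): where to pinch the filter: middle of the solid plate above the window (x = 35, z = 55 mm in the filter's frame; the plate is solid from z = 27 to 65 mm); pinch along the filter's y, 8 mm thick. Axes as the filter's
- filter_loop (a point): middle of the top edge of the window that runs through the loop plate along y (window 16 mm wide, x = 27 to 43, z = 5 to 27 mm in the filter's frame; this point x = 35, z = 27). This edge rests on the tree's arm when hung; once let go the filter swings down about the arm and hangs tilted some 60 degrees
- filter_tree: filter tree, foot and post fixed: dark round foot 150 mm across, 16 mm high, white line on its -x side, which faces roughly the robot. Origin on the post's axis at the bench surface, z up. Turning head: four level arms at right angles, 7 mm thick, axis 160 mm above the bench, reaching 107 mm from the post's axis, ends turned up 10 mm; three carry filters, one is empty
- tree_head (a joint): angle of the turning head about the upright post, rad, counter-clockwise from above positive: 0 when the empty arm points over the white line on the foot (the foot's -x). Starts positive, so turn it clockwise. Friction 0.1 N m, stays where left. The three hung filters (yellow, red, violet) hang 38 to 98 mm out along their arms, up to 45 mm to one side, 85 to 190 mm above the bench
- tree_knob (a point): middle of the round black knob on top of the turning head, on its axis, 196 mm above the bench: 32 mm across, 28 mm tall (182 to 210 mm above the bench); turns the head
- free_arm (a point): point on the axis of the empty arm, 66 mm from the post's axis, where a filter hangs well; turns with the head. Its x axis runs along the arm inwards to the post, z up
- free_arm_tip (a point): at the turned-up outer end of the empty arm, 104 mm from the post's axis, at the height of the arm's axis
- swab_jar: clear jar of cotton swabs, 70 mm across, 95 mm tall, swabs sticking up to 170 mm; loose, stands close to the camera on its viewfinder-hump side. Origin at the centre of its underside. To be left alone
- dropper_a: small blue dropper bottle with a white cap, 25 mm across, 63 mm tall, loose. Origin at the centre of its underside. To be left alone
- dropper_b: second blue dropper bottle, the same size, loose. Origin at the centre of its underside. To be left alone
- blue_torch: dark hand torch standing on its head, 42 mm across at the foot, 153 mm tall, loose. Origin at the centre of its underside. To be left alone
There are look-alikes about, which are no part of the job. Of the things that look like the filter_tree, the larger one is meant. Of the things that look like the orange_filter, the larger one is meant.

How it is judged:
By the outcome, as a careful person would: the job done as asked, in the order asked, and still so for the second after the job is handed in, with the robot touching nothing.
It also fails if it takes over 72 s, if anything falls off the work surface, if the arm or the gripper's body presses on something with over 40 N, if the wrist force passes 120 N, or if a joint passes its speed limit or range.

## Working session

There is one attempt and no reset: what is moved stays moved. The work goes in short steps, Python scripts to look and compute and a tool call to move; the robot and the scene stay as the last step left them, time stands still between calls to the robot, and variables do not carry over. Pictures are saved under pics/ and viewed, about 8 in all and at most 12, crops included, and the job is handed in when it is done.

Besides the shell and the picture viewer there is one more tool, called after ">>>" as name(argument=value, ...), one argument or row to a line, values as JSON. apply_moves: Moves the arm, as the interface text tells. Its arguments: {"type":"object","properties":{"commands":{"type":"array","items":{"type":"number"}},"squeeze":{"type":"number"}},"required":["commands"]}

```bash
mkdir -p pics; ls; python3 - <<'E'
from station import robot
import cv2,numpy as np
np.set_printoptions(precision=4,suppress=True)
o=robot.get_obs();print(o)
for n in("side","top","wrist"):
    p=robot.camera_params(n);print(n,p)
    cv2.imwrite(f"pics/{n}0.png",robot.read_camera(n))
a=[cv2.imread(f"pics/{n}0.png") for n in("top","side")]
E
```

```text
pics
{'t': 0.0, 'qpos': array([ 1.112 ,  0.0534,  1.6143,  0.    ,  1.476 , -0.119 ]), 'qd': array([-0.0013,  0.0005,  0.0002, -0.0013, -0.0009, -0.0006]), 'tau': array([  0.0021, -39.3681, -37.0182,  -0.0001,   0.007 ,  -0.    ]), 'tool_pos': array([0.208 , 0.5887, 0.23  ]), 'orientation': array([-0.0003,  0.1691,  0.9856, -0.001 ]), 'force': array([-0.2639,  0.2326, -1.1399]), 'torque': array([0.0096, 0.0169, 0.0065]), 'finger_gap': 0.08525143653028579}
side {'vertical_fov': 50.3085571395592, 'cx': 319.11121466499844, 'cy': 201.41256137634628, 'R': array([[-0.9659, -0.259 , -0.0006],
       [-0.1706,  0.638 , -0.7509],
       [ 0.1948, -0.7252, -0.6604]]), 't': array([0.5615, 0.2303, 1.0208])}
top {'vertical_fov': 47.96816862479179, 'cx': 317.1632124669249, 'cy': 206.01873949045176, 'R': array([[ 0.0252, -0.9996,  0.0145],
       [-0.9924, -0.0268, -0.12  ],
       [ 0.1203, -0.0113, -0.9927]]), 't': array([-0.0443,  0.5981,  1.1906])}
wrist {'vertical_fov': 59.433624966469374, 'cx': 319.3003093837533, 'cy': 199.6921131510231, 'T_tool_cam': array([[ 0.0014, -0.9531, -0.3025,  0.076 ],
       [ 1.    ,  0.001 ,  0.0013, -0.0002],
       [-0.001 , -0.3025,  0.9531, -0.1421],
       [ 0.    ,  0.    ,  0.    ,  1.    ]])}
```

View pics/top0.png

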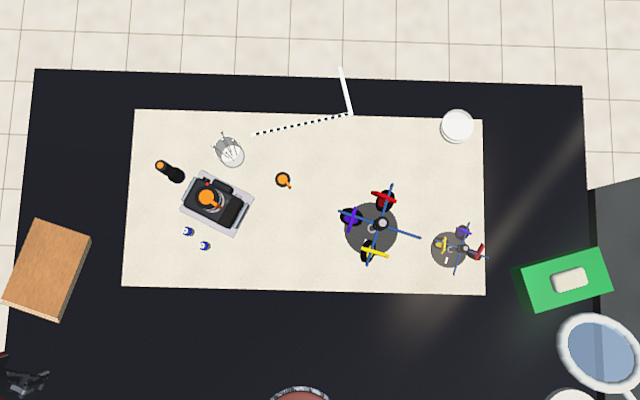

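View pics/side0.png

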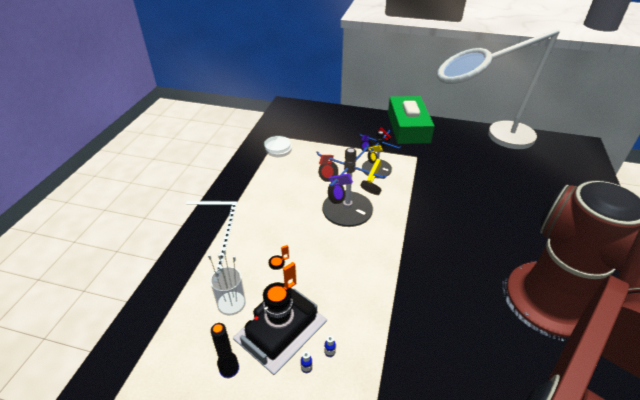

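The top view shows the camera at about (215,203), the large tree at (378,225) with its empty arm pointing right, and the small decoys at (282,180) and (460,248). I'll look at the enlarged crops next.

```bash
cat > h.py <<'E'
from station import robot
import cv2,numpy as np
from scipy.spatial.transform import Rotation as Ro
np.set_printoptions(precision=4,suppress=True)
def Rtool(o):
    q=np.array(o['orientation']);return Ro.from_quat([q[1],q[2],q[3],q[0]]).as_matrix()
def cam(n,o=None):
    p=robot.camera_params(n);f=200/np.tan(np.radians(p['vertical_fov']/2))
    if n=='wrist':
        T=np.array(p['T_tool_cam']);R=Rtool(o)
        Rwc=R@T[:3,:3];C=R@T[:3,3]+np.array(o['tool_pos']);return f,p['cx'],p['cy'],Rwc,C
    R=np.array(p['R']);return f,p['cx'],p['cy'],R.T,-R.T@np.array(p['t'])
def ray(c,u,v):
    f,cx,cy,R,C=c;d=R@np.array([(u-cx)/f,(v-cy)/f,1]);return C,d
def onz(c,u,v,z):
    C,d=ray(c,u,v);return C+d*(z-C[2])/d[2]
def proj(c,X):
    f,cx,cy,R,C=c;x=R.T@(np.array(X)-C);return np.array([cx+f*x[0]/x[2],cy+f*x[1]/x[2]])
def tri(c1,p1,c2,p2):
    A,a=ray(c1,*p1);B,b=ray(c2,*p2);M=np.stack([a,-b],1)
    s=np.linalg.lstsq(M,B-A,rcond=None)[0];P=A+a*s[0];Q=B+b*s[1];return (P+Q)/2,np.linalg.norm(P-Q)
def fk_delta(o,P,yaw=None):
    """shift in tool axes to TCP P"""
    return Rtool(o).T@(np.array(P)-np.array(o['tool_pos']))
E
python3 - <<'E'
import cv2,numpy as np
t=cv2.imread('pics/top0.png');s=cv2.imread('pics/side0.png')
r=lambda a,x,y,w,h:cv2.resize(a[y:y+h,x:x+w],(400,300),interpolation=cv2.INTER_CUBIC)
cv2.imwrite('pics/c1.png',np.vstack([np.hstack([r(t,150,160,112,84),r(t,325,180,112,84)]),np.hstack([r(s,215,245,120,90),r(s,300,140,112,84)])]))
E
```

```text
(no output)
```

View pics/c1.png

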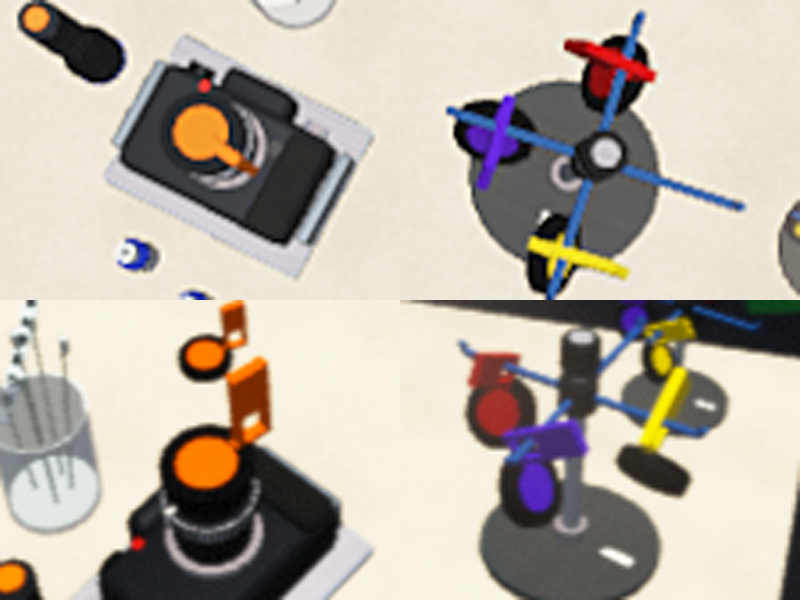

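The crops give pixel centres for the knob, post base, arm tip, glass and loop. Next I'll triangulate them.

```bash
python3 - <<'E'
from h import *
t=cam('top');s=cam('side')
T=lambda x,y:(x/3.5714+325-400/3.5714,y/3.5714+180)
S=lambda x,y:((x-400)/3.5714+300,(y-300)/3.5714+140)
TC=lambda x,y:(x/3.5714+150,y/3.5714+160)
SC=lambda x,y:(x/3.3333+215,(y-300)/3.3333+245)
k=tri(t,T(605,153),s,S(583,338));print('knob top',k)
print('post base',tri(t,T(565,173),s,S(571,525)), onz(t,*T(565,173),.016),onz(s,*S(571,525),.016))
print('white line',onz(s,*S(617,557),.016),onz(t,*T(545,213),.016))
print('tip empty',onz(t,*T(743,207),.165)); print('yellow,red,violet tips',onz(t,*T(553,296),.165),onz(t,*T(640,15),.165),onz(t,*T(450,110),.165), onz(s,*S(463,345),.168),onz(s,*S(705,432),.16))
print('glass',tri(t,TC(202,133),s,SC(208,463)),onz(t,*TC(202,133),.134),onz(s,*SC(208,463),.134))
print('loop top',tri(t,TC(257,172),s,SC(249,366)), 'mid', onz(s,*SC(249,366),.195),onz(t,*TC(255,172),.195))
print('iris white',onz(s,*SC(170,510),.106))
for p in [(185,37),(372,137),(298,278),(106,180)]: print('cradle',onz(t,*TC(*p),0.01))
E
```

```text
knob top (array([ 0.5424, -0.1803,  0.2082]), np.float64(0.0006060466461057062))
post base (array([ 0.5425, -0.1784,  0.0257]), np.float64(0.00011226921607499063)) [ 0.5431 -0.1797  0.016 ] [ 0.5444 -0.1893  0.016 ]
white line [ 0.5005 -0.1609  0.016 ] [ 0.5118 -0.1646  0.016 ]
tip empty [ 0.5121 -0.2814  0.165 ]
yellow,red,violet tips [ 0.4488 -0.1527  0.165 ] [ 0.6425 -0.2105  0.165 ] [ 0.5731 -0.0808  0.165 ] [ 0.6403 -0.2046  0.168 ] [ 0.4432 -0.1544  0.16  ]
glass (array([0.6022, 0.2508, 0.1316]), np.float64(1.6735829183491212e-05)) [0.6018 0.2502 0.134 ] [0.6014 0.2524 0.134 ]
loop top (array([0.5796, 0.2042, 0.1743]), np.float64(0.017708523909419172)) mid [0.5823 0.2213 0.195 ] [0.5686 0.1994 0.195 ]
iris white [0.621  0.2726 0.106 ]
cradle [0.6942 0.297  0.01  ]
cradle [0.619  0.1472 0.01  ]
cradle [0.5076 0.1996 0.01  ]
cradle [0.5797 0.3518 0.01  ]
```

View pics/wrist0.png

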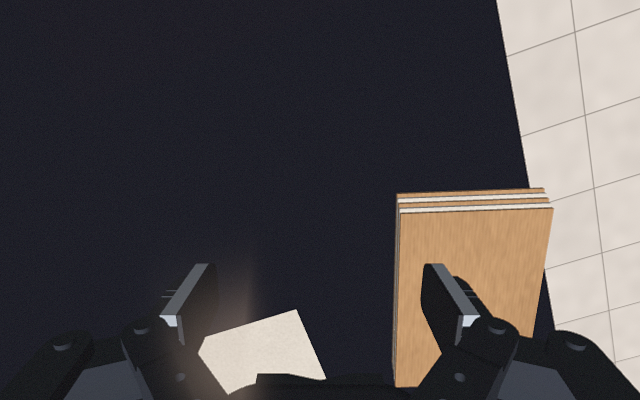

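The wrist view shows only the bench and the wooden block, which are no use here.

The estimates agree with the given sizes:

| Quantity | Estimate |
|---|---|
| Post axis | (0.542, -0.180) |
| Empty arm direction | about 253° |
| White line direction | about 155°, so turn the head about 98° clockwise |
| Lens axis | (0.602, 0.2505) |
| Camera yaw | about -26° |
| Iris white line | about 75° from its target |

Next I move above the knob.

>>> apply_moves(
  commands=[-0.03,-0.03,-0.05,0,0,5,-0.15,-0.571,-0.614,-0.099,0,0,42,-0.15,-0.571,-0.614,-0.099,0,0,42,-0.15,-0.571,-0.614,-0.099,0,0,42,-0.15,-0.571,-0.614,-0.099,0,0,42,-0.15,-0.571,-0.614,-0.099,0,0,42,-0.15,-0.571,-0.614,-0.099,0,0,42,-0.15,-0.571,-0.614,-0.099,0,0,42,-0.15,-0.571,-0.614,-0.099,0,0,42,-0.15,-0.571,-0.614,-0.099,0,0,42,-0.15],
  squeeze=40,
)

```text
t: 1.15
tool_pos: [0.4004, 0.1462, 0.3034]
orientation: [0.0, 0.511, 0.86, 0.0]
force: [-0.8, -0.0, -0.2]
finger_gap: 0.0494
```

>>> apply_moves(
  commands=[-0.354,-0.031,-0.027,0,0,0,-0.15,-0.354,-0.031,-0.027,0,0,0,-0.15,-0.354,-0.031,-0.027,0,0,0,-0.15,-0.354,-0.031,-0.027,0,0,0,-0.15,-0.354,-0.031,-0.027,0,0,0,-0.15,-0.354,-0.031,-0.027,0,0,0,-0.15,-0.354,-0.031,-0.027,0,0,0,-0.15,-0.354,-0.031,-0.027,0,0,0,-0.15,-0.354,-0.031,-0.027,0,0,0,-0.15],
)

```text
t: 2.05
tool_pos: [0.5421, -0.1789, 0.3294]
orientation: [-0.001, 0.512, 0.859, -0.0]
force: [0.0, 0.3, -0.7]
finger_gap: 0.0494
```

```bash
python3 - <<'E'
from h import *
o=robot.get_obs();im=robot.read_camera('wrist');cv2.imwrite('pics/w1.png',im)
print(o['t'],o['tool_pos'],o['orientation'],o['qpos'],o['force'])
c=cam('wrist',o)
print('knob expected',proj(c,[.5424,-.18,.21]),'foot centre',proj(c,[.5424,-.18,.016]),'tip',proj(c,[.512,-.281,.165]))
E
```

```text
2.05 [ 0.5421 -0.1789  0.3294] [-0.001  0.512  0.859 -0.   ] [-0.4492 -0.1142  1.6149  0.0001  1.6428 -0.9449] [ 0.0211  0.303  -0.7052]
knob expected [317.7985 193.2931] foot centre [318.4072 151.288 ] tip [240.4305 253.9935]
```

View pics/w1.png

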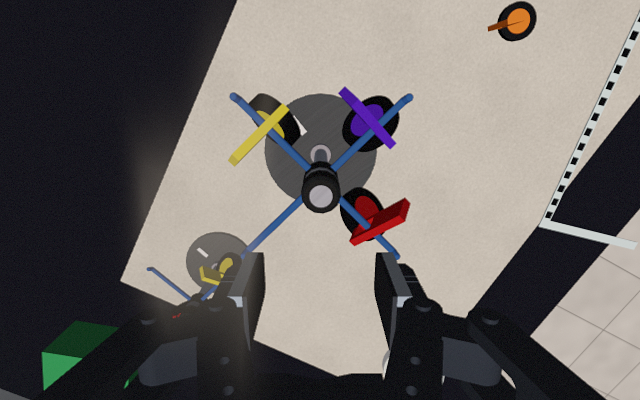

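Knob top is at (320,195), with 318,193 expected. The foot's white line is near (299,127), partly hidden by the yellow filter. Blue arm tips are at (410,97) and (234,96).

```bash
python3 - <<'E'
from h import *
o=robot.get_obs();c=cam('wrist',o);im=cv2.imread('pics/w1.png')
kn=onz(c,320,196,.21);print('knob',kn, 'base', onz(c,320,155,.016))
w=im[100:145,285:312];m=(w.min(2)>150);n,l,st,ce=cv2.connectedComponentsWithStats(m.astype(np.uint8));
for i in range(1,n):
    if st[i,4]>8: print('white',st[i],ce[i]+[285,100],onz(c,*(ce[i]+[285,100]),.016)-kn, )
ax=np.array([.5424,-.1800])
for nm,p in (('violet',(410,97)),('yellow',(234,96)),('red',(398,257)),('empty mid',(247,253))):
    d=onz(c,*p,.16 if 'mid' in nm else .167)[:2]-ax;print(nm,np.linalg.norm(d),np.degrees(np.arctan2(d[1],d[0])))
for n,z in(('side',.016),):
    im=cv2.imread(f'pics/{n}0.png');cc=cam(n);w=im[205:220,352:370];m=(w.min(2)>150).astype(np.uint8);mo=cv2.moments(m,True);u=mo['m10']/mo['m00']+352,mo['m01']/mo['m00']+205
    d=onz(cc,*u,z)[:2]-ax;print(n,u,d,np.degrees(np.arctan2(d[1],d[0])))
    ys,xs=np.nonzero(m);P=np.array([onz(cc,x+352,y+205,z)[:2] for x,y in zip(xs,ys)]);_,_,V=np.linalg.svd(P-P.mean(0));print('line dir',np.degrees(np.arctan2(V[0,1],V[0,0])),np.ptp((P-ax)@V[0]))
E
```

```text
knob [ 0.5449 -0.1799  0.21  ] base [ 0.5465 -0.182   0.016 ]
white [ 0  0  8  5 26] [287.5385 101.4231] [-0.0664  0.0378 -0.194 ]
white [ 9 16 13 19 61] [300.7377 127.1311] [-0.0372  0.0177 -0.194 ]
violet 0.1058868646531723 71.5887476622695
yellow 0.10080834655757723 162.13285048161717
red 0.10804145616525598 -15.709928492824892
empty mid 0.1017169395791465 -104.26495558905282
side (360.8965517241379, 211.68965517241378) [-0.0421  0.0179] 156.94043186542132
line dir 148.3967636745246 0.05181266880671384
```

>>> apply_moves(
  commands=[-0.0015,0.0007,0.05,0,0,0,-0.15,-0.0015,0.0007,0.1,0,0,0,-0.15,-0.0015,0.0007,0.13,0,0,0,-0.15,-0.0015,0.0007,0.148,0,0,0,-0.15,-0.0015,0.0007,0.148,0,0,0,-0.15,-0.0015,0.0007,0.148,0,0,0,1,-0.0015,0.0007,0.148,0,0,0,1,-0.0015,0.0007,0.148,0,0,0,1,-0.0015,0.0007,0.148,0,0,0,1,-0.0015,0.0007,0.148,0,0,0,1],
  squeeze=40,
)

```text
t: 3.1
tool_pos: [0.5426, -0.1782, 0.1839]
orientation: [-0.001, 0.511, 0.86, -0.0]
force: [-5.0, 0.1, 0.5]
finger_gap: 0.0301
```

>>> apply_moves(
  commands=[0,0,0,0,0,6,1,0,0,0,0,0,14,1,0,0,0,0,0,22,1,0,0,0,0,0,30,1,0,0,0,0,0,38,1,0,0,0,0,0,46,1,0,0,0,0,0,54,1,0,0,0,0,0,62,1,0,0,0,0,0,70,1,0,0,0,0,0,76,1],
)

```text
t: 4.1
tool_pos: [0.5461, -0.1788, 0.1839]
orientation: [0.002, 0.933, 0.361, 0.004]
force: [10.0, -2.3, -8.8]
finger_gap: 0.0303
```

>>> apply_moves(
  commands=[0,0,0,0,0,7,1,0,0,0,0,0,14,1,0,0,0,0,0,19,1,0,0,0,0,0,21.5,1,0,0,0,0,0,21.5,1,0,0,0,0,0,21.5,1],
)

```text
t: 4.7
tool_pos: [0.5467, -0.1797, 0.1839]
orientation: [0.003, 0.983, 0.182, 0.005]
force: [12.2, -5.0, -10.9]
finger_gap: 0.0302
```

>>> apply_moves(
  commands=[0,0,0,0,0,0,-0.15,0,0,0,0,0,0,-0.15,0,0,0,0,0,0,-0.15,0,0,-0.04,0,0,0,-0.15,0,0,-0.09,0,0,0,-0.15,0,0,-0.14,0,0,0,-0.15,0,0,-0.17,0,0,0,-0.15,0,0,-0.17,0,0,0,-0.15],
)

```text
t: 5.5
tool_pos: [0.5453, -0.1794, 0.3607]
orientation: [0.004, 0.983, 0.183, 0.005]
force: [1.0, -0.6, 0.3]
finger_gap: 0.0492
```

```bash
python3 - <<'E'
from h import *
o=robot.get_obs();im=robot.read_camera('wrist');cv2.imwrite('pics/w2.png',im)
print(o['t'],o['tool_pos'],o['orientation'],o['qpos'],o['force'],o['finger_gap'])
t=robot.read_camera('top');s=robot.read_camera('side');cv2.imwrite('pics/top2.png',t);cv2.imwrite('pics/side2.png',s)
r=lambda a,x,y,w,h:cv2.resize(a[y:y+h,x:x+w],(400,300),interpolation=cv2.INTER_CUBIC)
cv2.imwrite('pics/c2.png',np.vstack([cv2.resize(im,(800,500))[0:300],np.hstack([r(t,325,180,112,84),r(s,300,140,112,84)])]))
E
```

```text
5.5 [ 0.5453 -0.1794  0.3607] [0.0038 0.9832 0.1826 0.0052] [-0.4474 -0.1209  1.5702  0.      1.6794  0.756 ] [ 0.9518 -0.6395  0.3074] 0.04922461909604276
```

View pics/c2.png

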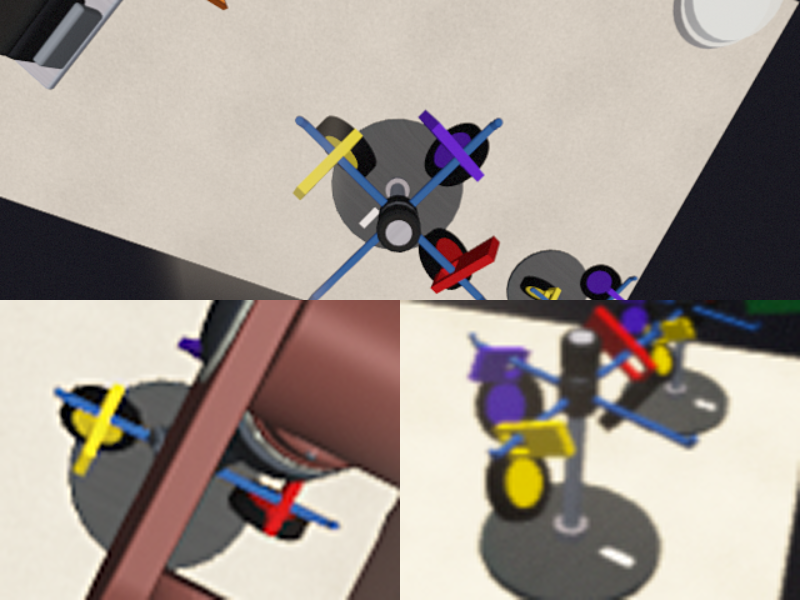

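The empty arm now points over the white line. In the wrist view the line is at about (371,217) and the arm runs down-left; I'll measure both angles.

```bash
python3 - <<'E'
from h import *
o=robot.get_obs();c=cam('wrist',o);im=cv2.imread('pics/w2.png')
def comp(m,off,z,c):
    ys,xs=np.nonzero(m);P=np.array([onz(c,x+off[0],y+off[1],z)[:2] for x,y in zip(xs,ys)]);mu=P.mean(0);_,_,V=np.linalg.svd(P-mu);return len(P),mu,np.degrees(np.arctan2(V[0,1],V[0,0]))%180,np.ptp(P@V[0])
w=im[160:188,284:306];m=(w.min(2)>140);lw=comp(m,(284,160),.016,c);print('line',lw)
base=onz(c,318,152,.016);kn=onz(c,319,186,.21);print('base',base,'knob',kn)
d=lw[1]-base[:2];print('line bearing from base',np.degrees(np.arctan2(d[1],d[0])))
b=im.astype(int);blue=((b[...,0]-b[...,2]>50)&(b[...,0]>b[...,1]+25)&(b[...,1]>b[...,2]+15)).astype(np.uint8)
def seg(x0,x1,y0,y1):
    m=blue[y0:y1,x0:x1];return comp(m,(x0,y0),.1625,c)
print('empty',seg(225,300,195,250));print('violet',seg(345,405,92,165));
p=[onz(c,*q,.165)[:2] for q in((398,98),(240,96))];print(p)
s=cam('side');im=cv2.imread('pics/side2.png');w=im[205:220,352:370];m=w.min(2)>150;ls=comp(m,(352,205),.016,s);print('side line',ls)
tip=onz(s,382,178.5,.16);print('side tip',tip, onz(s,(693-400)/3.5714+300,(437-300)/3.5714+140,.167))
ax=np.array([.5445,-.1798])
for q in(ls[1],tip[:2]): print(np.degrees(np.arctan2(*(q-ax)[::-1])))
E
```

```text
line (115, array([ 0.4984, -0.1601]), np.float64(157.2618876177763), np.float64(0.02557559812426191))
base [ 0.5386 -0.179   0.016 ] knob [ 0.5438 -0.1788  0.21  ]
line bearing from base 154.89606189598095
empty (364, array([ 0.4848, -0.1519]), np.float64(155.99720314725468), np.float64(0.07750433587929528))
violet (477, array([ 0.6064, -0.2069]), np.float64(155.7308919062026), np.float64(0.07117886036666043))
[array([ 0.6345, -0.22  ]), array([ 0.5849, -0.0867])]
side line (29, array([ 0.5004, -0.1621]), np.float64(148.3967636745246), np.float64(0.05181266880671381))
side tip [ 0.4508 -0.1457  0.16  ] [ 0.4501 -0.1373  0.167 ]
158.1689393169233
159.9815471691906
```

The arm is at about 156° and the white line reads 155–158°, so they agree. Next is the filter.

```bash
cat >> h.py <<'E'
def go(P,yawy,o=None):
    "tool down, tool y at yawy deg"
    o=o or robot.get_obs();R=Rtool(o);a=np.radians(yawy)
    y=np.array([np.cos(a),np.sin(a),0]);z=np.array([0,0,-1.]);T=np.stack([np.cross(y,z),y,z],1)
    print('shift',R.T@(np.array(P)-o['tool_pos']),'turn',np.degrees(Ro.from_matrix(R.T@T).as_rotvec()))
E
python3 -c "
from h import *
go([.583,.221,.32],-33)"
```

```text
shift [ 0.1806 -0.3585  0.0318] turn [ -0.0414   0.0189 -35.9639]
```

>>> apply_moves(
  commands=[0.18,-0.358,0.032,0,0,-36,-0.5,0.18,-0.358,0.032,0,0,-36,-0.5,0.18,-0.358,0.032,0,0,-36,-0.5,0.18,-0.358,0.032,0,0,-36,-0.5,0.18,-0.358,0.032,0,0,-36,-0.5,0.18,-0.358,0.032,0,0,-36,-0.5,0.18,-0.358,0.032,0,0,-36,-0.5,0.18,-0.358,0.032,0,0,-36,-0.5,0.18,-0.358,0.032,0,0,-36,-0.5,0.18,-0.358,0.032,0,0,-36,-0.5],
)

```text
t: 6.65
tool_pos: [0.5818, 0.2211, 0.3173]
orientation: [-0.0, 0.878, 0.478, -0.002]
force: [0.4, 0.7, 0.6]
finger_gap: 0.0641
```

```bash
python3 - <<'E'
from h import *
o=robot.get_obs();im=robot.read_camera('wrist');cv2.imwrite('pics/w3.png',im)
print(o['t'],o['tool_pos'],o['orientation'],o['qpos'],o['force'],o['finger_gap'])
c=cam('wrist',o);print('glass exp',proj(c,[.602,.2505,.134]),'tab top',proj(c,[.583,.221,.195]))
E
```

```text
6.65 [0.5818 0.2211 0.3173] [-0.0004  0.8781  0.4785 -0.0024] [ 0.2438  0.0133  1.5115 -0.0004  1.6217  0.8168] [0.3793 0.7495 0.629 ] 0.06408940652197177
glass exp [319.5061 135.7564] tab top [319.2927 190.9989]
```

View pics/w3.png

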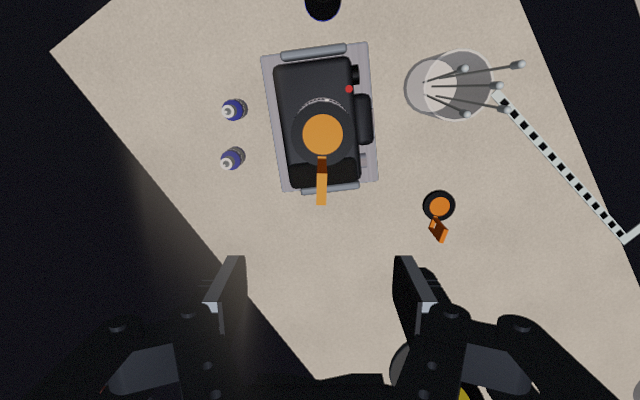

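Glass centre is at (322,134). The tab's light top face runs from (322,173) to (321,205), nearly parallel to the image columns. The jar is at about (450,88).

```bash
python3 - <<'E'
from h import *
o=robot.get_obs();c=cam('wrist',o);im=cv2.imread('pics/w3.png')
h=cv2.cvtColor(im,cv2.COLOR_BGR2HSV)
m=((h[...,0]>8)&(h[...,0]<25)&(h[...,1]>110)&(h[...,2]>190)).astype(np.uint8);
n,l,st,ce=cv2.connectedComponentsWithStats(m)
for i in range(1,n):
    if st[i,4]>60: print(st[i],ce[i],onz(c,*ce[i],.134 if ce[i][1]<160 else .195))
ys,xs=np.nonzero(m[174:210,305:340]);P=np.array([onz(c,x+305,y+174,.195)[:2] for x,y in zip(xs,ys)]);mu=P.mean(0);_,_,V=np.linalg.svd(P-mu)
print('top face',mu,np.degrees(np.arctan2(*V[0][::-1])),np.ptp(P@V[0]),np.ptp(P@V[1]))
print('jar rim c',onz(c,458,85,.095),'base',onz(c,432,88,0))
E
```

```text
[ 303  114   40   40 1228] [322.2028 133.8632] [0.6056 0.2494 0.134 ]
[316 174  11  31 298] [321.0839 188.906 ] [0.5855 0.2204 0.195 ]
[430 197  20  18 269] [439.342  205.8141] [0.6572 0.1575 0.195 ]
top face [0.5855 0.2203] -125.16415586804965 0.024814968215291167 0.007499837730550518
jar rim c [0.7419 0.2126 0.095 ] base [0.7433 0.2083 0.    ]
```

>>> apply_moves(
  commands=[0.001,0.0034,0.05,0,0,2.2,-0.5,0.001,0.0034,0.1,0,0,2.2,-0.4,0.001,0.0034,0.135,0,0,2.2,-0.2,0.001,0.0034,0.149,0,0,2.2,-0.1,0.001,0.0034,0.149,0,0,2.2,0,0.001,0.0034,0.149,0,0,2.2,1,0.001,0.0034,0.149,0,0,2.2,1,0.001,0.0034,0.149,0,0,2.2,1,0.001,0.0034,0.149,0,0,2.2,1,0.001,0.0034,0.149,0,0,2.2,1],
  squeeze=50,
)

```text
t: 7.7
tool_pos: [0.5865, 0.221, 0.175]
orientation: [-0.001, 0.887, 0.461, 0.002]
force: [-5.7, 3.1, 5.5]
finger_gap: 0.0068
```

>>> apply_moves(
  commands=[0,0,0,0,0,0,0.3,0,0,0,0,0,0,0.3,0,0,0.009,0,0,0,0.3,0,0,0.009,0,0,0,0.3,0,0,0.009,0,0,0,0.3],
)

```text
t: 8.2
tool_pos: [0.5859, 0.2188, 0.1613]
orientation: [-0.0, 0.888, 0.46, -0.001]
force: [-0.7, -0.3, -0.5]
finger_gap: 0.0304
```

>>> apply_moves(
  commands=[0,-0.0005,0,0,0,0,0.5,0,-0.0005,0,0,0,0,1,0,-0.0005,0,0,0,0,1,0,-0.0005,0,0,0,0,1,0,-0.0005,0,0,0,0,1,0,-0.0005,0,0,0,0,1],
  squeeze=60,
)

```text
t: 8.8
tool_pos: [0.5847, 0.2204, 0.1625]
orientation: [-0.001, 0.887, 0.461, -0.001]
force: [-4.5, 1.3, 2.7]
finger_gap: 0.007
```

>>> apply_moves(
  commands=[0,0,-0.005,0,0,0,1,0,0,-0.01,0,0,0,1,0,0,-0.015,0,0,0,1,0,0,-0.02,0,0,0,1,0,0,-0.03,0,0,0,1,0,0,-0.045,0,0,0,1,0,0,-0.07,0,0,0,1,0,0,-0.1,0,0,0,1,0,0,-0.12,0,0,0,1,0,0,-0.12,0,0,0,1],
)

```text
t: 9.8
tool_pos: [0.5881, 0.2197, 0.2886]
orientation: [0.001, 0.888, 0.46, 0.005]
force: [0.6, -0.7, -0.8]
finger_gap: 0.0074
```

```bash
python3 - <<'E'
from h import *
o=robot.get_obs();print(o['t'],o['tool_pos'],o['orientation'],o['force'],o['torque'],o['finger_gap'])
im=robot.read_camera('side');cv2.imwrite('pics/s4.png',im);w=robot.read_camera('wrist');cv2.imwrite('pics/w4.png',w)
cv2.imwrite('pics/c4.png',np.hstack([cv2.resize(im[180:380,190:390],(400,400),interpolation=cv2.INTER_CUBIC),cv2.resize(w[0:400,120:520],(400,400))]))
a=np.radians(156);tip=[.5437+np.cos(a)*.15,-.179+np.sin(a)*.15];print(tip);go([*tip,.25],-24,o)
E
```

```text
9.8 [0.5881 0.2197 0.2886] [0.0013 0.8877 0.4603 0.0047] [ 0.5815 -0.7017 -0.7831] [ 0.0193 -0.0189 -0.0292] 0.0074251813769588915
[np.float64(0.4066681813536098), np.float64(-0.11798950353862993)]
shift [-0.3808  0.046   0.0362] turn [  0.4172  -0.3707 -11.1833]
```

View pics/c4.png

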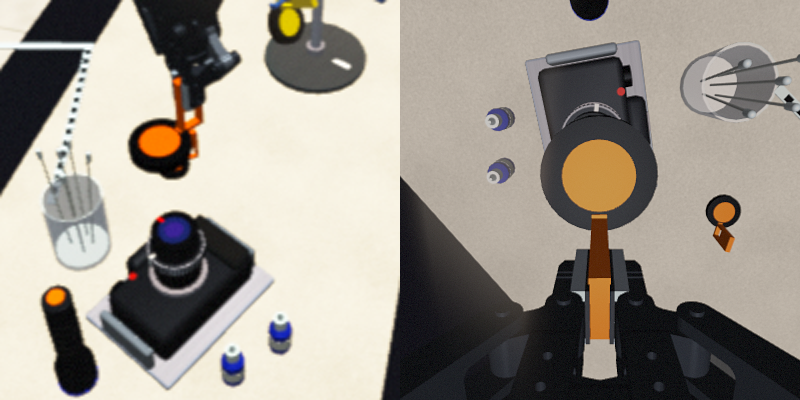

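The filter is held level by its tab, the red mark is now visible, and nothing else was disturbed. Next I carry it to a point outside the arm tip.

>>> apply_moves(
  commands=[-0.02,0.002,0,0,0,-1,1,-0.06,0.006,0,0,0,-2,1,-0.1,0.012,0,0,0,-3,1,-0.15,0.018,0.005,0,0,-4,1,-0.2,0.024,0.01,0.2,-0.2,-6,1,-0.25,0.03,0.018,0.2,-0.2,-8,1,-0.3,0.036,0.026,0.4,-0.4,-10,1,-0.34,0.042,0.032,0.4,-0.4,-11.2,1,-0.365,0.046,0.036,0.4,-0.4,-11.2,1,-0.381,0.046,0.036,0.4,-0.4,-11.2,1],
)

```text
t: 10.9
tool_pos: [0.4019, -0.1198, 0.2434]
orientation: [-0.003, 0.839, 0.544, -0.006]
force: [0.1, -0.1, -1.0]
finger_gap: 0.0075
```

>>> apply_moves(
  commands=[0,0,0,0,0,0,1,0,0,0,0,0,0,1,0,0,0,0,0,0,1],
)

```text
t: 11.2
tool_pos: [0.4042, -0.1179, 0.2457]
orientation: [-0.002, 0.838, 0.545, -0.005]
force: [-0.5, -0.1, -1.3]
finger_gap: 0.0072
```

```bash
python3 - <<'E'
from h import *
o=robot.get_obs();w=robot.read_camera('wrist');cv2.imwrite('pics/w5.png',w);s=robot.read_camera('side');cv2.imwrite('pics/s5.png',s)
print(o['t'],o['tool_pos'],o['orientation'],o['force'],o['finger_gap'])
c=cam('wrist',o)
a=np.radians(156);A=np.array([np.cos(a),np.sin(a),0])
for r in(.104,.066):print(r,proj(c,np.array([.5437,-.179,.16])+A*r),proj(cam('side'),np.array([.5437,-.179,.16])+A*r))
go(np.array([.5437,-.179,.1815])+A*.15,-24,o)
cv2.imwrite('pics/c5.png',np.hstack([w[0:400,120:520],cv2.resize(s[120:240,300:420],(400,400),interpolation=cv2.INTER_CUBIC)]))
E
```

```text
11.2 [ 0.4042 -0.1179  0.2457] [-0.002   0.8382  0.5453 -0.0048] [-0.4728 -0.0689 -1.2756] 0.007169444552468825
0.104 [388.8009 205.4861] [382.2847 180.7059]
0.066 [444.4826 205.7876] [370.0387 175.0349]
shift [0.0012 0.0028 0.0642] turn [-0.4921  0.3382  0.0892]
```

View pics/c5.png

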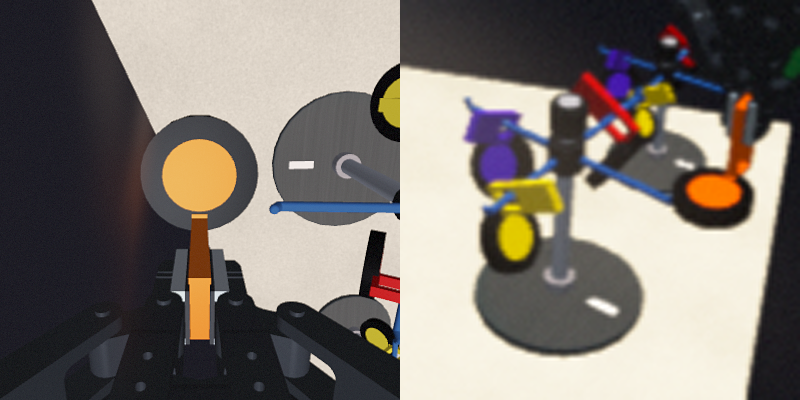

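The wrist view shows the arm at row ~208, with its tip at column ~395. That is within 1.5 mm of the model and almost parallel to the tool's y axis. I'll lower the filter, then thread it on.

>>> apply_moves(
  commands=[0,0.002,0.02,-0.2,0.2,0,1,0,0.003,0.045,-0.4,0.3,0,1,0,0.003,0.06,-0.4,0.3,0,1,0,0.003,0.0642,-0.4,0.3,0,1,0,0.003,0.0642,-0.4,0.3,0,1,0,0.003,0.0642,-0.4,0.3,0,1],
)

```text
t: 11.9
tool_pos: [0.4069, -0.1201, 0.1832]
orientation: [0.001, 0.838, 0.545, -0.0]
force: [0.1, 0.1, -1.2]
finger_gap: 0.0074
```

```bash
python3 - <<'E'
from h import *
o=robot.get_obs();w=robot.read_camera('wrist');cv2.imwrite('pics/w6.png',w);s=robot.read_camera('side');cv2.imwrite('pics/s6.png',s)
print(o['t'],o['tool_pos'],o['orientation'],o['force'],o['finger_gap'])
a=np.radians(155.7);A=np.array([np.cos(a),np.sin(a),0])
go(np.array([.5437,-.179,.1815])+A*.066,-24,o)
# side check: arm axis at tip vs window centre
c=cam('side');R=Rtool(o);
for zz in(5,16,27,65):print(zz,proj(c,o['tool_pos']+np.array([0,0,zz*.001-.0325])))
print('disc c',proj(c,o['tool_pos']+np.array([0,0,.004-.0325])+R[:,0]*.035),'tip',proj(c,np.array([.5437,-.179,.16])+A*.104),proj(c,np.array([.5437,-.179,.17])+A*.104))
cv2.imwrite('pics/c6.png',np.hstack([w[0:400,120:520],cv2.resize(s[140:210,340:410],(400,400),interpolation=cv2.INTER_CUBIC)]))
E
```

```text
11.9 [ 0.4069 -0.1201  0.1832] [ 0.0007  0.8384  0.545  -0.0002] [ 0.1044  0.0929 -1.1605] 0.007370656016692177
shift [0.0021 0.083  0.0018] turn [0.0578 0.0632 0.0513]
5 [397.4796 188.5895]
16 [398.0056 185.2368]
27 [398.5386 181.8385]
65 [400.4372 169.7353]
disc c [390.1294 195.8586] tip [382.1699 180.8078] [382.548  177.7623]
```

View pics/c6.png

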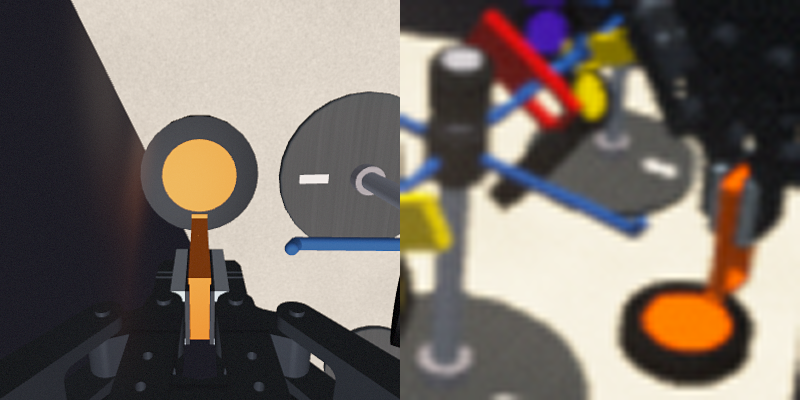

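The arm sits at row ~244, and the window centre is predicted at row 243, so they line up. The side view heights also match. Threading on slowly now.

>>> apply_moves(
  commands=[0,0.01,0.0018,0,0,0,1,0,0.02,0.0018,0,0,0,1,0,0.028,0.0018,0,0,0,1,0,0.036,0.0018,0,0,0,1,0,0.044,0.0018,0,0,0,1,0,0.052,0.0018,0,0,0,1],
)

```text
t: 12.6
tool_pos: [0.4544, -0.1414, 0.1803]
orientation: [-0.0, 0.839, 0.545, -0.001]
force: [0.1, 0.2, -1.2]
finger_gap: 0.0068
```

```bash
python3 - <<'E'
from h import *
o=robot.get_obs();print(o['tool_pos'],o['orientation'],o['force'],o['torque'],o['finger_gap'])
w=robot.read_camera('wrist');cv2.imwrite('pics/w7.png',w)
b=w.astype(int);blue=((b[...,0]-b[...,2]>50)&(b[...,0]>b[...,1]+25)&(b[...,1]>b[...,2]+15))
for x in range(300,520,20):
    y=np.nonzero(blue[200:320,x])[0]; print(x,(y.min()+200,y.max()+200) if len(y) else None)
E
```

```text
[ 0.4544 -0.1414  0.1803] [-0.      0.8385  0.5449 -0.0006] [ 0.0905  0.2172 -1.2376] [-0.0351 -0.0254  0.029 ] 0.0068483860529464004
300 None
320 None
340 (np.int64(240), np.int64(248))
360 (np.int64(240), np.int64(252))
380 (np.int64(240), np.int64(252))
400 (np.int64(240), np.int64(252))
420 (np.int64(241), np.int64(252))
440 (np.int64(241), np.int64(253))
460 (np.int64(241), np.int64(253))
480 (np.int64(241), np.int64(254))
500 (np.int64(281), np.int64(319))
```

>>> apply_moves(
  commands=[-0.0005,0.008,0,0,0,0,1,-0.001,0.016,0,0,0,0,1,-0.001,0.024,0,0,0,0,1,-0.001,0.031,0,0,0,0,1,-0.001,0.031,0,0,0,0,1,-0.001,0.031,0.004,0,0,0,1,-0.001,0.031,0.008,0,0,0,1,-0.001,0.031,0.011,0,0,0,1,-0.001,0.031,0.011,0,0,0,1,-0.001,0.031,0.011,0,0,0,1],
)

```text
t: 13.65
tool_pos: [0.4815, -0.1545, 0.1691]
orientation: [-0.0, 0.839, 0.545, -0.001]
force: [0.4, -0.5, -1.0]
finger_gap: 0.0069
```

```bash
python3 - <<'E'
from h import *
o=robot.get_obs();print(o['t'],o['tool_pos'],o['orientation'],o['force'],o['torque'],o['finger_gap'])
w=robot.read_camera('wrist');cv2.imwrite('pics/w8.png',w);s=robot.read_camera('side');cv2.imwrite('pics/s8.png',s)
cv2.imwrite('pics/c8.png',np.hstack([w[0:400,120:520],cv2.resize(s[140:220,330:410],(400,400),interpolation=cv2.INTER_CUBIC)]))
E
```

```text
13.65 [ 0.4815 -0.1545  0.1691] [-0.      0.8385  0.5449 -0.0006] [ 0.4142 -0.5125 -1.0204] [-0.0411 -0.0008 -0.0499] 0.0068966204163437
```

View pics/c8.png

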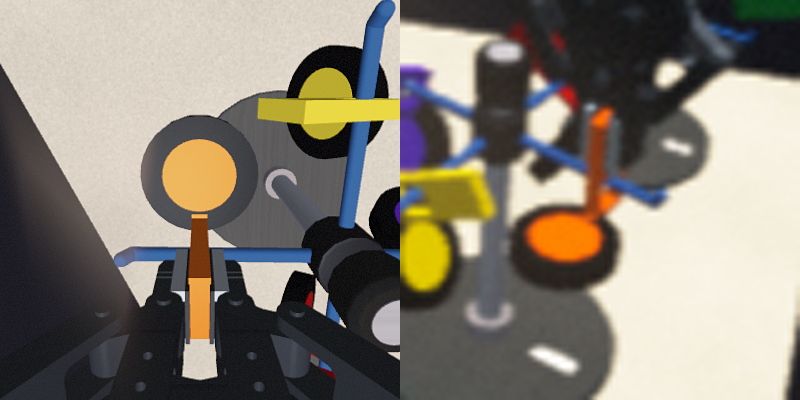

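The arm passes through the loop's window. The picture shows it entering left of the plate and leaving right, with the tip still outside. I'll lower until it makes contact.

>>> apply_moves(
  commands=[0,0,0.001,0,0,0,1,0,0,0.001,0,0,0,1,0,0,0.0015,0,0,0,1,0,0,0.0015,0,0,0,1],
)

```text
t: 14.15
tool_pos: [0.4818, -0.1547, 0.1685]
orientation: [0.0, 0.839, 0.545, -0.0]
force: [-2.9, 1.2, 4.5]
finger_gap: 0.0068
```

>>> apply_moves(
  commands=[0,0,0.001,0,0,0,1,0,0,0.001,0,0,0,1,0,0,0.0015,0,0,0,1,0,0,0.0015,0,0,0,1],
)

```text
t: 14.55
tool_pos: [0.4819, -0.1547, 0.1683]
orientation: [0.0, 0.838, 0.545, -0.0]
force: [-4.5, 2.5, 9.8]
finger_gap: 0.007
```

>>> apply_moves(
  commands=[0,0,-0.0015,0,0,0,1,0,0,-0.0015,0,0,0,0.75,0,0,-0.0015,0,0,0,0.5,0,0,-0.0015,0,0,0,0.35,0,0,-0.0015,0,0,0,0.35,0,0,-0.0015,0,0,0,0.35,0,0,-0.0015,0,0,0,0.35,0,0,-0.0015,0,0,0,0.35,0,0,-0.0015,0,0,0,0.35,0,0,-0.0015,0,0,0,0.35],
)

```text
t: 15.55
tool_pos: [0.4817, -0.1546, 0.1678]
orientation: [0.0, 0.839, 0.545, -0.001]
force: [-0.2, 0.4, -0.2]
finger_gap: 0.028
```

>>> apply_moves(
  commands=[0,0,-0.012,0,0,0,0.35,0,0,-0.03,0,0,0,0.35,0,0,-0.06,0,0,0,0.35,0,0,-0.1,0,0,0,0.35,0,0,-0.14,0,0,0,0.35,0,0,-0.14,0,0,0,0.35,0,0,-0.14,0,0,0,0.35],
)

```text
t: 16.25
tool_pos: [0.4824, -0.1548, 0.3101]
orientation: [0.002, 0.839, 0.545, 0.0]
force: [-0.9, 1.1, -1.0]
finger_gap: 0.0281
```

```bash
python3 - <<'E'
from h import *
o=robot.get_obs();print(o['t'],o['tool_pos'],o['orientation'],o['qpos'],o['force'],o['finger_gap'])
w=robot.read_camera('wrist');cv2.imwrite('pics/w9.png',w);s=robot.read_camera('side');cv2.imwrite('pics/s9.png',s)
for n,im in(('side',s),('wrist',w)):
    h=cv2.cvtColor(im,cv2.COLOR_BGR2HSV);m=((h[...,0]>4)&(h[...,0]<20)&(h[...,1]>150)&(h[...,2]>90)).astype(np.uint8)
    k,l,st,ce=cv2.connectedComponentsWithStats(m)
    for i in range(1,k):
        if st[i,4]>15: print(n,st[i],ce[i])
# arm angle & line
c=cam('wrist',o);b=w.astype(int);blue=((b[...,0]-b[...,2]>50)&(b[...,0]>b[...,1]+25)&(b[...,1]>b[...,2]+15)&(b[...,2]<90)).astype(np.uint8)
k,l,st,ce=cv2.connectedComponentsWithStats(blue)
for i in range(1,k):
    if st[i,4]>60:
        ys,xs=np.nonzero(l==i);P=np.array([onz(c,x,y,.162)[:2] for x,y in zip(xs,ys)]);mu=P.mean(0);_,S,V=np.linalg.svd(P-mu,full_matrices=False);print('blue',st[i],mu,np.degrees(np.arctan2(V[0,1],V[0,0]))%180,S)
E
```

```text
16.25 [ 0.4824 -0.1548  0.3101] [0.0017 0.8385 0.5449 0.0004] [-0.4569 -0.2712  1.7824 -0.001   1.6271 -0.0386] [-0.9457  1.0584 -0.9692] 0.028051921013363915
side [360 169  19  22 222] [369.7297 180.4505]
side [271 245  18  21 165] [279.9818 256.5879]
side [212 324  11   9  76] [217.2632 327.9737]
wrist [301 127  35  81 898] [318.3096 169.5245]
blue [400  46  13  48 402] [ 0.5825 -0.0999] 64.2726974998459 [0.1981 0.0391]
blue [394 106  14  59 497] [ 0.5616 -0.1448] 65.11809649031886 [0.3066 0.0447]
blue [271 176  42   9 300] [ 0.4646 -0.1434] 157.10755258492287 [0.174  0.0328]
blue [324 176  56  10 434] [ 0.5106 -0.1644] 155.26416437788058 [0.2816 0.0416]
blue [423 178  50   9 382] [ 0.5852 -0.199 ] 154.18692330997737 [0.2244 0.0404]
blue [485 179  39  10 244] [ 0.6299 -0.2201] 152.32471448238996 [0.1444 0.0264]
blue [387 208  10  43 265] [ 0.5259 -0.221 ] 66.72620872657265 [0.1816 0.0281]
blue [386 261   7  20  90] [ 0.5102 -0.2567] 77.9187037623821 [0.049  0.0135]
```

The filter hangs on the arm and stays there; in the wrist view the orange is centred at (318,170). The arm is still at about 155–156°. On to the iris: I'll move above the lens with the tool's x axis towards the white mark.

```bash
python3 -c "
from h import *
go([.603,.250,.30],-39)"
```

```text
shift [ 0.4188 -0.053   0.0065] turn [-0.1201  0.0705 15.0313]
```

>>> apply_moves(
  commands=[0.419,-0.053,0.0065,0,0,15,-0.7,0.419,-0.053,0.0065,0,0,15,-0.7,0.419,-0.053,0.0065,0,0,15,-0.7,0.419,-0.053,0.0065,0,0,15,-0.7,0.419,-0.053,0.0065,0,0,15,-0.7,0.419,-0.053,0.0065,0,0,15,-0.7,0.419,-0.053,0.0065,0,0,15,-0.7,0.419,-0.053,0.0065,0,0,15,-0.7,0.419,-0.053,0.0065,0,0,15,-0.7,0.419,-0.053,0.0065,0,0,15,-0.7],
)

```text
t: 17.35
tool_pos: [0.6027, 0.2532, 0.2975]
orientation: [-0.001, 0.901, 0.433, -0.003]
force: [-0.3, -0.2, -0.2]
finger_gap: 0.0727
```

>>> apply_moves(
  commands=[0,0,0,0,0,0,-0.9,0,0,0,0,0,0,-0.9],
)

```text
t: 17.55
tool_pos: [0.6031, 0.2488, 0.2998]
orientation: [0.0, 0.903, 0.43, -0.002]
force: [0.6, -1.3, 0.1]
finger_gap: 0.0813
```

```bash
cat > look.py <<'E'
from h import *
import sys
o=robot.get_obs();w=robot.read_camera('wrist');cv2.imwrite(f'pics/{sys.argv[1]}.png',w)
print(o['t'],o['tool_pos'],o['orientation'],o['force'],o['finger_gap'])
c=cam('wrist',o);L=np.array([.603,.250])
h=cv2.cvtColor(w,cv2.COLOR_BGR2HSV)
R=((h[...,0]<8)|(h[...,0]>172))&(h[...,1]>120)&(h[...,2]>80)
W=(w.min(2)>110)&(h[...,1]<50)
def near(m,z,rmax,nm,mn):
    k,l,st,ce=cv2.connectedComponentsWithStats(m.astype(np.uint8))
    for i in range(1,k):
        P=onz(c,*ce[i],z)[:2]-L
        if np.linalg.norm(P)<rmax and st[i,4]>=mn: print(nm,st[i],ce[i],P+L,np.linalg.norm(P),np.degrees(np.arctan2(P[1],P[0])))
near(R,.13,.04,'red',3);near(W,.106,.045,'white',6)
g=cv2.medianBlur(cv2.cvtColor(w,cv2.COLOR_BGR2GRAY),5);u=proj(c,[*L,.13])
print('lens exp',u,'r px',np.linalg.norm(proj(c,[L[0]+.0245,L[1],.13])-u))
# glass inside lens: blue
B=(h[...,0]>95)&(h[...,0]<140)&(h[...,1]>100)&(h[...,2]>40)
near(B,.13,.03,'blue',50)
E
python3 look.py w10
```

```text
17.55 [0.6031 0.2488 0.2998] [ 0.0001  0.9027  0.4303 -0.0016] [ 0.5857 -1.2939  0.0678] 0.08128778009017248
red [336 167  10   7  45] [340.6667 169.6889] [0.6236 0.2415] 0.022346949368485084 -22.483249183586786
white [288 132  62  55 381] [319.2861 146.7795] [0.6192 0.2669] 0.023409285233084196 46.20449710360133
lens exp [317.0918 176.4636] r px 26.88300572129805
blue [301 158  36  35 968] [318.3295 174.593 ] [0.605  0.2507] 0.002088910047447793 18.21157411708816
```

```bash
cat > pol.py <<'E'
from h import *
import sys
def pol(w,c,L,z,r,chan,lo,hi):
    A=np.arange(lo,hi,1.);v=[]
    for a in A:
        s=[]
        for rr in r:
            u=proj(c,[L[0]+rr*np.cos(np.radians(a)),L[1]+rr*np.sin(np.radians(a)),z]);s.append(chan[int(round(u[1])),int(round(u[0]))])
        v.append(np.mean(s))
    v=np.array(v,float);return A,v
def marks(w,c,L,wl,rl):
    f=w.astype(float);red=f[...,2]-f[...,:2].max(2)
    A,v=pol(w,c,L,.106,(.027,.0285,.030),f.min(2),*wl);i=v>(v.max()+np.median(v))/2;print('white',A[i],v[i].round(),'med',np.median(v))
    A,v=pol(w,c,L,.13,(.0215,.023,.0245),red,*rl);i=v>v.max()/2;print('red',A[i],v[i].round())
E
python3 - <<'E'
from pol import *
o=robot.get_obs();c=cam('wrist',o);w=cv2.imread('pics/w10.png')
for L in((.605,.2507),(.604,.2500),(.606,.251)):marks(w,c,L,(0,100),(-80,40))
for T in(140,170,200):
    m=(w.min(2)>T)[125:200,280:360].astype(np.uint8);k,l,st,ce=cv2.connectedComponentsWithStats(m)
    print(T,[(st[i].tolist(),onz(c,ce[i][0]+280,ce[i][1]+125,.106)[:2].round(4)) for i in range(1,k) if st[i,4]>5])
E
```

```text
white [45. 46. 47. 48. 49. 50. 51. 52.] [167. 167. 181. 181. 184. 184. 171. 171.] med 90.33333333333333
red [-31. -30. -29. -28. -27. -26. -25. -24. -23. -22.] [ 86. 116. 132. 131. 130. 131. 129. 129. 114.  83.]
white [44. 45. 46. 47. 48. 49. 50. 51.] [158. 172. 184. 184. 184. 184. 176. 176.] med 90.33333333333333
red [-29. -28. -27. -26. -25. -24. -23. -22. -21. -20.] [ 80. 108. 125. 133. 130. 131. 130. 129. 128.  98.]
white [46. 47. 48. 49. 50. 51. 52. 53.] [161. 161. 167. 167. 174. 174. 162. 162.] med 92.0
red [-33. -32. -31. -30. -29. -28. -27. -26. -25. -24.] [ 78. 108. 132. 128. 127. 127. 112. 111. 104.  83.]
140 [([37, 12, 5, 7, 26], array([0.6234, 0.2714])), ([12, 25, 4, 6, 6], array([0.5966, 0.278 ])), ([0, 53, 7, 22, 82], array([0.5624, 0.2555]))]
170 [([38, 13, 4, 6, 20], array([0.6233, 0.2713]))]
200 []
```

White is at 48.5° and red at -26.5°, so the ring must turn 75° clockwise. Descending around the ring.

>>> apply_moves(
  commands=[0.002,0,0.04,0,0,0,-0.9,0.002,0,0.085,0,0,0,-0.9,0.002,0,0.13,0,0,0,-0.9,0.002,0,0.165,0,0,0,-0.9,0.002,0,0.195,0,0,0,-0.9,0.002,0,0.212,0,0,0,-0.9,0.002,0,0.219,0,0,0,-0.9,0.002,0,0.219,0,0,0,-0.9,0.002,0,0.219,0,0,0,-0.9],
)

```text
t: 18.5
tool_pos: [0.6059, 0.2514, 0.084]
orientation: [0.0, 0.903, 0.431, 0.001]
force: [0.4, 0.3, -0.2]
finger_gap: 0.0809
```

>>> apply_moves(
  commands=[-0.001,0,0.003,0,0,0,-0.7,-0.001,0,0.003,0,0,0,-0.55,-0.001,0,0.003,0,0,0,-0.45,-0.001,0,0.003,0,0,0,-0.2,-0.001,0,0.003,0,0,0,-0.2,-0.001,0,0.003,0,0,0,-0.2],
  squeeze=30,
)

```text
t: 19.1
tool_pos: [0.6037, 0.2512, 0.0799]
orientation: [-0.0, 0.902, 0.431, -0.001]
force: [-4.2, 0.4, 5.6]
finger_gap: 0.0589
```

>>> apply_moves(
  commands=[0,0,0,0,0,5,-0.2,0,0,0,0,0,13,-0.2,0,0,0,0,0,21,-0.2,0,0,0,0,0,29,-0.2,0,0,0,0,0,37,-0.2,0,0,0,0,0,45,-0.2,0,0,0,0,0,53,-0.2,0,0,0,0,0,61,-0.2,0,0,0,0,0,69,-0.2,0,0,0,0,0,75,-0.2],
)

```text
t: 20.1
tool_pos: [0.6038, 0.2506, 0.0798]
orientation: [0.0, 0.978, -0.21, -0.001]
force: [-4.4, -0.9, 4.6]
finger_gap: 0.059
```

>>> apply_moves(
  commands=[0,0,0,0,0,0,-0.2,0,0,0,0,0,0,-0.2],
)

```text
t: 20.3
tool_pos: [0.6038, 0.2506, 0.0798]
orientation: [0.0, 0.978, -0.208, -0.001]
force: [-5.4, -0.3, 6.0]
finger_gap: 0.0588
```

>>> apply_moves(
  commands=[0,0,0,0,0,0,-0.9,0,0,0,0,0,0,-0.9,0,0,0,0,0,0,-0.9,0,0,-0.03,0,0,0,-0.9,0,0,-0.07,0,0,0,-0.9,0,0,-0.12,0,0,0,-0.9,0,0,-0.17,0,0,0,-0.9,0,0,-0.22,0,0,0,-0.9,0,0,-0.22,0,0,0,-0.9,0,0,-0.22,0,0,0,-0.9],
)

```text
t: 21.3
tool_pos: [0.6051, 0.2509, 0.3014]
orientation: [-0.001, 0.978, -0.208, 0.002]
force: [-0.1, 0.1, -1.0]
finger_gap: 0.0813
```

```bash
python3 look.py w11; python3 - <<'E'
from pol import *
o=robot.get_obs();c=cam('wrist',o);w=cv2.imread('pics/w11.png')
for L in((.605,.2507),(.604,.2500),(.603,.250)):marks(w,c,L,(-80,30),(-80,30))
E
```

```text
21.3 [0.6051 0.2509 0.3014] [-0.0006  0.9782 -0.2077  0.0017] [-0.0536  0.1041 -0.9749] 0.08129891070760209
red [319 149   5  13  57] [321.1053 155.6491] [0.6244 0.241 ] 0.02318988656432475 -22.74054095061928
white [295 136  52  19 187] [320.5775 141.861 ] [0.6328 0.2378] 0.03221786322055424 -22.224042314155042
white [291 142  61  47 223] [320.4036 159.1525] [0.6175 0.2448] 0.015452956784883193 -19.853530628771118
lens exp [321.5708 180.5843] r px 26.44682719876815
blue [ 303  162   36   35 1003] [320.5603 179.0588] [0.6047 0.2503] 0.0017219109571286098 8.938535293321523
white [-32. -31. -30. -29. -28. -27.] [184. 188. 191. 192. 194. 175.] med 101.0
red [-34. -33. -32. -31. -30. -29. -28. -27. -26.] [103. 140. 140. 139. 140. 145. 143. 137. 137.]
white [-31. -30. -29. -28. -27. -26. -25. -24.] [153. 186. 187. 191. 192. 194. 176. 161.] med 98.0
red [-31. -30. -29. -28. -27. -26. -25. -24. -23.] [140. 141. 142. 142. 146. 146. 140. 140. 140.]
white [-30. -29. -28. -27. -26. -25. -24. -23.] [173. 190. 194. 196. 198. 198. 168. 168.] med 97.5
red [-30. -29. -28. -27. -26. -25. -24. -23. -22.] [151. 151. 154. 154. 154. 154. 146. 146. 120.]
```

The white and red lines agree to within about 1°. One last overall check before handing in.

```bash
python3 - <<'E'
from h import *
s=robot.read_camera('side');t=robot.read_camera('top');w=cv2.imread('pics/w11.png')
r=lambda a,x,y,ww,h:cv2.resize(a[y:y+h,x:x+ww],(400,300),interpolation=cv2.INTER_CUBIC)
cv2.imwrite('pics/c11.png',np.vstack([np.hstack([r(s,300,140,112,84),r(w,260,120,120,90)]),np.hstack([r(s,190,230,200,150),r(t,325,180,112,84)])]))
E
```

```text
(no output)
```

View pics/c11.png

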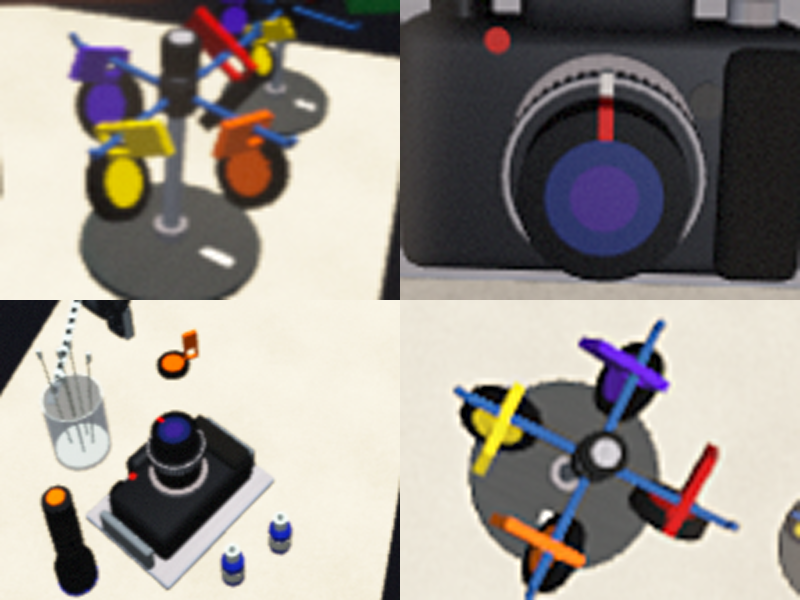

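The filter hangs on the arm, the white and red lines form one straight stroke, and the jar, bottles and torch stand where they were. I'll check the head angle once more from the top view and then hand in.

```bash
python3 - <<'E'
from h import *
t=cam('top');P=lambda x,y:onz(t,325+(x-400)/3.5714,180+(y-300)/3.5714,.165)[:2]
for a,b in(((530,597),(660,323)),((735,527),(457,390))):
    d=P(*a)-P(*b);print(np.degrees(np.arctan2(d[1],d[0])),np.linalg.norm(d))
l=onz(t,325+(545-400)/3.5714,180+(515-300)/3.5714,.016)[:2];print(np.degrees(np.arctan2(*(l-[.5437,-.179])[::-1])))
robot.hand_in()
E
```

```text
155.30306423833792 0.2085824033298731
-114.92855603598102 0.2101656185634034
156.765842858667
the job is handed in; nothing more can be done
```

The job is done and handed in at about 21 s of the 72 s allowed; `hand_in` gave no verdict.

- **Tree:** I turned the head about 97° clockwise by its knob. In the last check the empty arm pointed at 155.3° and the foot's white line at about 156.8° (estimates of the line ranged from 155° to 158°). They agree to within about 2°.
- **Filter:** I pinched the larger orange filter by its tab, lifted it off, threaded it onto the empty arm and let it go about 66–69 mm out from the post. The last picture shows it hanging there, tilted down. My first grip was too high on the tab, so I re-gripped lower before lifting.
- **Iris:** I turned the ring 75° clockwise, straddling it with the gripper. In the wrist camera the white and red lines form one stroke, within about 1° of each other.
- **Lens rings:** There is no direct check that the gripper stayed off them. No force showed on the way down, and the opening of 59 mm matched the 60 mm iris ring.
- **Other items:** By eye in the last picture, the swab jar, both dropper bottles and the torch stood where they were. I did not measure their positions.

The highest force I read was about 17 N, while turning the tree knob. Camera and wrist estimates of the lens position differed by about 3 mm, which did not affect the grip.

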